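# Lock a filter cartridge into its leaning bayonet housing

## Task

Fit the orange filter cartridge into the leaning blue filter housing: find the entry slots of the bayonet collar with its two pins, push it in against the spring, turn it clockwise (seen from above the cartridge) about a quarter turn to the stop, and let it spring back so that it stays locked. Leave the white tape roll, the oil bottle and the bellows boot where they are.

Things in the scene. Friction and masses are not known exactly. Their poses are not given: they have to be found in the camera images.
- cartridge: the loose filter cartridge, about 0.3 kg, 123 mm tall, standing upright. Origin: centre of its underside; z up its axis. Aluminium neck 44 mm in diameter from z = 0 to 48 mm, lower edge chamfered 4 mm. Orange ribbed body 60 mm in diameter from z = 48 to 88 mm; its underside is the shoulder. A half turn about z makes no difference.
- cartridge_wing (a point): grip point on the cartridge's black flat wing handle, on the axis at z = 113 mm. The wing is 14 mm thick (cartridge y), 54 mm long (cartridge x, in line with the pins), from z = 88 to 123 mm; grip it across its thickness.
- cartridge_pins (a point): point on the cartridge's axis at z = 30 mm, where two round bayonet pins of 8 mm diameter stick out of the neck along its +x and -x, out to 30 mm from the axis.
- neck: blue filter housing, tube 86 mm in diameter, 100 mm long, fixed on its stand. Origin: centre of the mouth, on the face of the aluminium bayonet collar (84 mm wide), 128 mm above the bench; z: out of the mouth along the axis, leaning 30 degrees from vertical to the robot's side; x: up the slope of the face; y: level. Bore 47 mm, 1.5 mm clearance round the cartridge's neck.
- slot_level (a point): on the housing's axis, z = -26 mm of the neck frame: the cartridge's origin rests here while its pins lie on the collar's face. Two slots half a turn apart let them through (8 degrees of play each way). The collar is tight and cannot turn; its slots stand 0.1 to 1.1 rad counterclockwise about +z from the neck's x axis: not reported, to be felt, or seen by a yellow dot at each slot.
- spring_level (a point): on the housing's axis, z = -36 mm of the neck frame: once the pins drop through the slots, the cartridge's underside (origin) meets a spring plunger here. It pushes back with 5 N at first and 0.4 N more per mm of further push.
- turn_level (a point): on the housing's axis, z = -46 mm of the neck frame: with its origin here the cartridge can be turned clockwise (negative about the neck's +z); it needs to be below -44 mm, and at -48 mm its shoulder meets the collar. Counterclockwise is blocked. From 70 degrees after the slot's middle the pins are under a pocket 4 mm deep; the end stop comes at about 87 degrees.
- locked_level (a point): on the housing's axis, z = -40 mm of the neck frame: where the cartridge's origin rests when locked. Let go at the end of the turn, the spring lifts its pins into the pockets. A red dot on the collar, 80 degrees clockwise from each slot, marks the locked place.
- stand: grey steel stand of the housing, base plate 150 x 150 x 10 mm, cheeks to 88 mm high; fixed, does not move. Origin: centre of its underside; the housing leans to its -x. The mouth's centre is 20 mm to its -x.
- tape_roll: white-backed roll of aluminium tape, 85 mm in diameter, 50 mm high, loose on the bench; origin: centre of its underside. A bystander. It and the cartridge may change sides.
- oil_bottle: small amber oil bottle with a red pointed cap, 58 mm in diameter, 165 mm high, loose, standing; origin: centre of its underside. A bystander.
- boot: cream rubber bellows boot, about 48 x 96 x 49 mm, lying loose; origin: centre of its underside. A bystander.
Mind the look-alikes: they are no part of the job. What is shaped like the cartridge but green or yellow is not meant.

How it is judged:
On the way, in this order (a step that is already met when the one before it is completed fails the run):
1. the cartridge is lifted off the bench (height (world z) of cartridge above 0.04 m), for 0.2 s.
2. its pins are through the entry slots of the collar (origin more than 32 mm deep in the mouth, within 4 mm of the axis) (z of cartridge in the frame of neck between -0.055 and -0.032 m and x of cartridge in the frame of neck between -0.004 and 0.004 m and y of cartridge in the frame of neck between -0.004 and 0.004 m), for 0.1 s.
At the end, for the whole second after the job is handed in: the cartridge rests, let go, locked in the collar's pockets: its origin 40 mm (within 2 mm) deep in the mouth (36 mm would be unturned, 44 mm short of the pocket), within 4 mm of the housing's axis on either side, its axis within 0.12 rad of the housing's (z of cartridge in the frame of neck between -0.042 and -0.038 m and x of cartridge in the frame of neck between -0.004 and 0.004 m and y of cartridge in the frame of neck between -0.004 and 0.004 m and angle between the z axis of cartridge and the z axis of neck, either way round below 0.12 rad and linear speed of cartridge below 0.01 m/s); the robot touches nothing.
It fails at once if the tape roll is moved more than 30 mm (distance of tape_roll from where it was at the start of the episode above 0.03 m).
It fails at once if the oil bottle is moved more than 30 mm or tipped (distance of oil_bottle from where it was at the start of the episode above 0.03 m or angle between oil_bottle's own z axis and vertical above 0.5 rad).
It fails at once if the bellows boot is moved more than 30 mm (distance of boot from where it was at the start of the episode above 0.03 m).
It also fails if it takes over 58 s, if anything falls off the work surface, if the arm or the gripper's body presses on something with over 40 N, if the wrist force passes 120 N, or if a joint passes its speed limit or range.

## Robot

A 6-joint arm with a two-finger parallel gripper is mounted at the origin on a cart in front of the work surface, level with it; the furniture and walls round the work are solid. World frame = base frame: x ahead of the robot, y to its left, z up, the work surface at z = 0. Lengths are in m, angles in rad, forces in N, time in s.
With the tool pointing down it reaches from about 0.35 to 0.975 m from the base axis. Payload 4.9 kg.
Tool frame: the origin (TCP) lies on the centre line of the jaws, within the pads' length; the fingertips stand manip.tip_reach ahead of it and the grasp point (between the pads) is the TCP (manip.tip_reach is the distance from the TCP to the fingertips, in m); z points along the fingers, y is the line along which they close (so a half turn about z gives the same grasp; the last joint's range is limited). The gripper opens to 85 mm and grips with 20 to 120 N. Pads are 22 mm wide; open, the fingers measure 114 mm over their backs; the gripper's body (76 mm by 85 mm) begins 54 mm behind the grasp point. The pads swing forward as they close: fully open they stand 13 mm farther back than shut.
Start: joints at [-1.404, 0.053, 1.613, -0, 1.476, -0.119], TCP at [0.176, -0.6, 0.25] pointing down, gripper open.
Joint ranges: [-3.01, 3.01], [-1.01, 2.22], [0.06, 2.58], [-1.02, 4.17], [0.09, 2.62], [-3.14, 3.14]. Speed limits (rad/s): [2.57, 2.57, 3.14, 3.14, 3.14, 3.14].

## Interface

Orientations are given as a unit quaternion [w, x, y, z].
In Python, from plant import manip gives the robot as it stands. The module is installed in compiled form; this text tells all that it offers.
- The arm moves only by the tool move_arm, never from a script. Its argument "rows" is a list of rows, each a list of 7 numbers: the shift along the tool's x, y, z in cm, then the turn, a rotation vector about the tool's x, y, z in degrees, then the opening, from -1 (shut) to 1 (fully open). In form: [[tx, ty, tz, ax, ay, az, jaw], ...]. A call has 1 to 20 rows; each row shifts and turns the commanded pose from where the row before left it, along the tool's axes as they then stand; what a row does not reach is not made up. A row lasts 1/12 s, in which the tool goes at most 41.7 mm and 7.16 degrees, less where a joint would pass 70% of its speed; a pose out of reach is approached as far as the arm can. A call is refused whole if a number of a shift passes 4.17 or a number of a turn 7.16, either way. A call with a gripper value outside its range is refused whole. The fingers move at their own pace and stop on an object; the grip force is fixed at half the most. Time passes only in rows, so rows that do not move let the fingers close. It gives the time, the measured TCP pose, the force, the opening and the grip force at its end, in the units of the state.
- manip.state(): the state, without advancing time (a new reading comes with each control period).
- manip.grab_frame(name): name is "scene" or "top" or "wrist"; returns a dict with "img" (384x512x3 uint8, blue, green, red), "mtx" (3x3 intrinsics, pixels), "k1" (the pictures are not rectified: a ray, as slopes to the right and down, at radius r is drawn at 1 + k1 r^2 times it, then the intrinsics apply), "R" (3x3) and "t" (3): a world point X has camera coordinates R X + t. Camera axes: x right, y down, z forward; pixel columns grow to the right and rows downward; lengths in m; the calibration is good to about 2 mm. A picture is of the moment at which its call begins. There is no depth.
- manip.job_done(): hands the job in; it is judged then, once.
The state is a dict: "time": time; "joint_pos": joint angles; "joint_vel": joint speeds; "joint_efforts": joint torques, N m; "tool_pos": TCP position; "tool_rot": TCP orientation; "contact_force": force on the tool from outside, world axes, zero at the start; "ft_torque": the same for the moment, N m; "gripper_width": opening from 0.0 (shut) to 1.0 (fully open); "grasp_force": force on a finger pad.
Only numpy, scipy, OpenCV 4.12 (cv2) and the standard library are available. Lean on these libraries where they do the work, as an engineer would, in place of code of your own. Each camera call takes 0.05 s, during which the arm holds its last target. There are 200 camera calls.

## Working session

There is one attempt and no reset: what is moved stays moved. The work goes in short steps, Python scripts to look and compute and a tool call to move; the robot and the scene stay as the last step left them, time stands still between calls to the robot, and variables do not carry over. Pictures are saved under pics/ and viewed, at most 10 in all, crops included, and the job is handed in when it is done.

Besides the shell and the picture viewer there is one more tool, called after "Emit:" as a command line: name --pt "numbers of a row" for each row, then --argument value for the rest. move_arm: Moves the arm, as the interface text tells. Its arguments: {"type":"object","properties":{"rows":{"type":"array","items":{"type":"array","items":{"type":"number"}}}},"required":["rows"]}

```bash
mkdir -p pics; cat > h.py <<'E'
from plant import manip
import numpy as np, cv2
from scipy.spatial.transform import Rotation as Ro
def cam(n):
    f=manip.grab_frame(n); return f
def ray(f,u,v):
    k=np.array([f['k1'],0,0,0,0.]).astype(float)
    p=cv2.undistortPoints(np.array([[[u,v]]],float),np.array(f['mtx']),k)[0,0]
    R=np.array(f['R']);t=np.array(f['t'])
    return -R.T@t, R.T@np.array([p[0],p[1],1.])
def atz(f,u,v,z):
    c,d=ray(f,u,v); return c+d*(z-c[2])/d[2]
def proj(f,X):
    return cv2.projectPoints(np.array(X,float).reshape(-1,1,3),cv2.Rodrigues(np.array(f['R']))[0],np.array(f['t'],float),np.array(f['mtx']),np.array([f['k1'],0,0,0,0.]))[0][:,0]
E
python3 - <<'E'
from h import *
import pickle
for n in ("scene","top"):
    f=cam(n); pickle.dump(f,open(n+'0.pkl','wb')); cv2.imwrite(f'pics/{n}0.png',cv2.resize(f['img'],(800,600)))
    print(n,f['k1'],-np.array(f['R']).T@f['t'],np.array(f['mtx']).tolist())
print(manip.state(),manip.tip_reach)
E
```

```text
scene -0.047895800805547666 [0.17595282 0.63226273 0.86678337] [[422.28655418632906, 0.0, 253.7029255717104], [0.0, 422.28655418632906, 193.7270285705484], [0.0, 0.0, 1.0]]
top -0.18456602262259278 [ 0.3015033  -0.01716791  1.68094597] [[493.4942783006383, 0.0, 255.79748140244087], [0.0, 493.4942783006383, 187.39034373041378], [0.0, 0.0, 1.0]]
{'time': 0.1, 'joint_pos': array([-1.40398030e+00,  5.33146826e-02,  1.61417398e+00,  2.42686651e-05,
        1.47600533e+00, -1.18983509e-01]), 'joint_vel': array([ 0.00081822, -0.00070231, -0.00358104, -0.00015356, -0.00042626,
       -0.000941  ]), 'joint_efforts': array([ 1.07116281e-03, -3.94900239e+01, -3.71362889e+01,  1.77752094e-05,
        3.90202651e-03, -1.15192583e-05]), 'tool_pos': array([ 0.17612966, -0.59911081,  0.24916082]), 'tool_rot': array([-9.50681617e-04,  9.89806909e-01,  1.42412707e-01, -1.06588667e-05]), 'contact_force': array([-0.54913662, -0.75404545,  0.49408463]), 'ft_torque': array([ 0.01532152, -0.05168441, -0.08692697]), 'grasp_force': 0.0, 'gripper_width': 1.0008685921462557} 0.019
```

View pics/scene0.png

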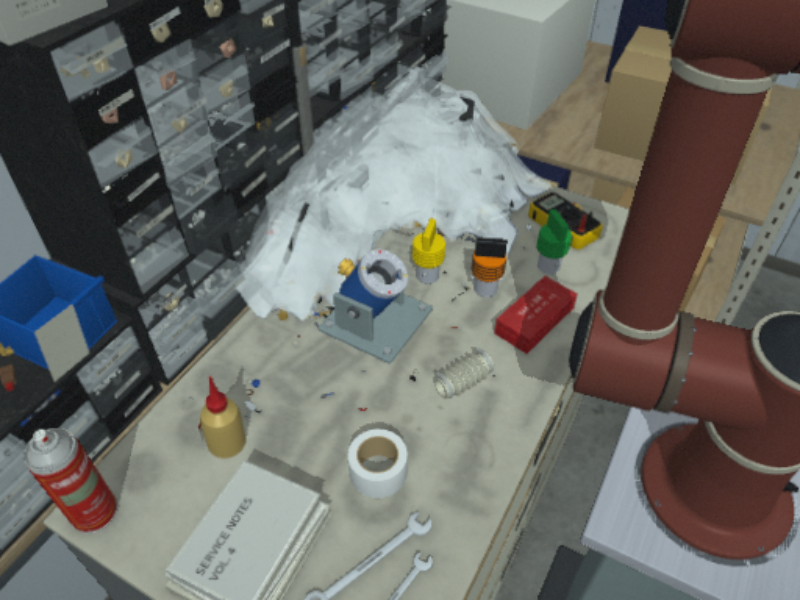

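View pics/top0.png

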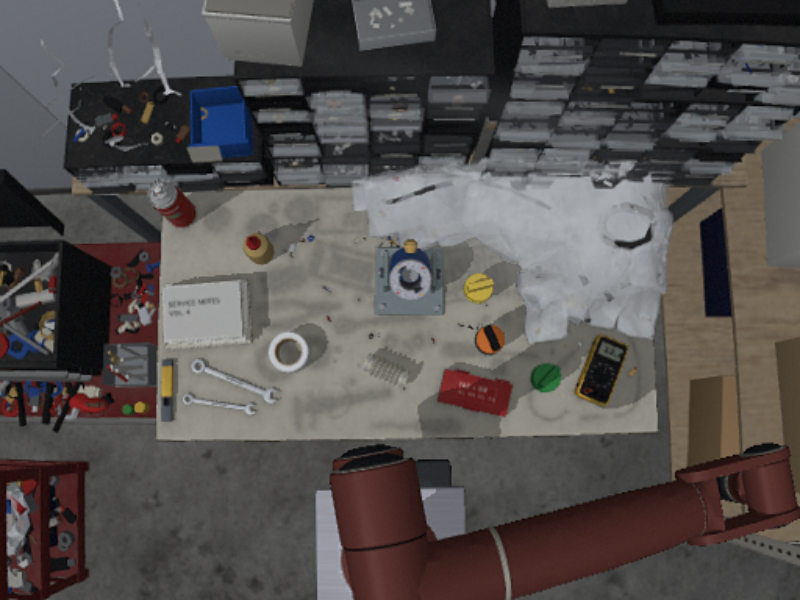

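Scene: the orange cartridge is at about (488,265), and the collar is at (385,272). Top: the cartridge is at (490,340), the collar at (408,280), and the yellow look-alike at (479,288). Next I'll take enlarged crops.

```bash
python3 - <<'E'
from h import *
import pickle
t=pickle.load(open('top0.pkl','rb'))['img'];s=pickle.load(open('scene0.pkl','rb'))['img']
def c(i,u,v,w,h,k): return cv2.resize(i[v:v+h,u:u+w],None,fx=k,fy=k,interpolation=cv2.INTER_CUBIC)
# top collar 235..285,150..200 x8 ; top cart 290..340,190..240 x8(390) ; scene collar 220..270 ; scene cart
a=np.hstack([c(t,238,155,50,36,8),c(t,290,195,50,36,8)])
b=np.hstack([c(s,220,153,50,36,8),c(s,288,150,50,36,8)])
cv2.imwrite('pics/c0.png',np.vstack([a,b]))
E
```

```text
(no output)
```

View pics/c0.png

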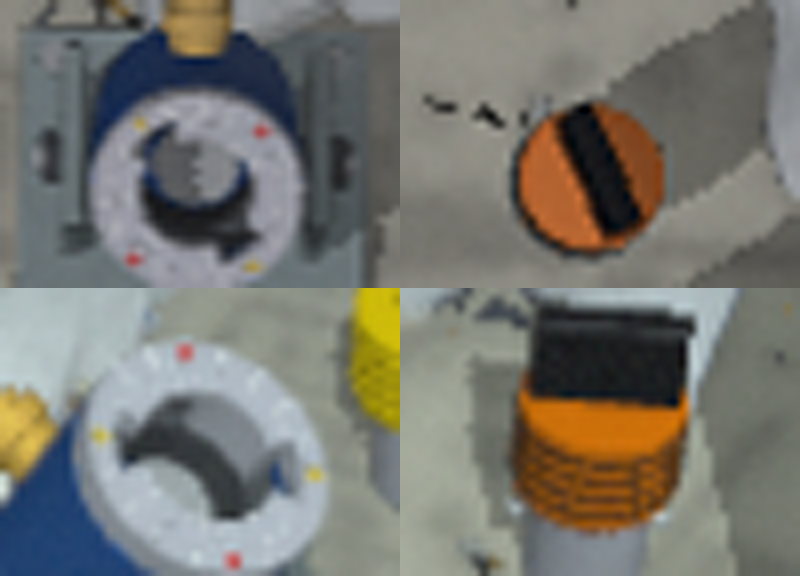

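Top-left crop shows the yellow dots at (140,124) and (253,267), and the red ones at (262,131) and (133,260). The scene crop shows yellow at (100,435) and (315,475), red at (185,352) and (234,561). The wing's top runs (575,108)–(625,228) in the top-right crop. Now triangulating these points.

```bash
python3 - <<'E'
from h import *
import pickle
T=pickle.load(open('top0.pkl','rb'));S=pickle.load(open('scene0.pkl','rb'))
px=lambda u,v,u0,v0:(u0+(u+.5)/8-.5,v0+(v+.5)/8-.5)
def tri(a,b):
    c1,d1=ray(T,*a);c2,d2=ray(S,*b)
    s=np.linalg.lstsq(np.c_[d1,-d2],c2-c1,rcond=None)[0]
    p,q=c1+s[0]*d1,c2+s[1]*d2; return (p+q)/2,np.linalg.norm(p-q)
tp=[(140,124),(253,267),(262,131),(133,260)]
sp=[(100,147),(315,187),(185,64),(234,273)]
P=[]
for a in tp:
    r=[tri(px(*a,238,155),px(*b,220,153)) for b in sp]
    i=np.argmin([x[1]+ (0 if .08<x[0][2]<.18 else 1) for x in r]); P.append(r[i][0]); print(i,r[i][0].round(4),r[i][1].round(4))
P=np.array(P);c=P.mean(0);print('c',c, 'radii',np.linalg.norm(P-c,axis=1))
n=np.linalg.svd(P-c)[2][2];n*=np.sign(n[2]);print('n',n,'tilt',np.degrees(np.arccos(n[2])),'az',np.degrees(np.arctan2(n[1],n[0])))
# cartridge
e=[atz(T,*px(u,v,290,195),.123) for u,v in [(575,108),(625,228)]] if 0 else [atz(T,*px(u-400,v,290,195),.123) for u,v in [(557,116),(590,102),(642,216),(606,236)]]
e=np.array(e);m=e.mean(0);print('wing',e.round(4),m,'L',np.linalg.norm(e[0]-e[3]),np.linalg.norm(e[0]-e[1]),np.degrees(np.arctan2(*(e[2]+e[3]-e[0]-e[1])[1::-1])))
print('body c at .088',atz(T,*px(192-0,175,290,195),.088))
# scene check: wing top corners
for u,v in [(540,306-288),(692,316-288),(692,332-288),(532,318-288)]: print('S',atz(S,*px(u-400,v,288,150),.123).round(4))
for h,n_,X in ((0,'m',m),): print(proj(S,[[X[0],X[1],0],[X[0],X[1],.123]]))
E
```

```text
0 [ 0.6068 -0.0267  0.1432] 0.0002
1 [ 0.5536 -0.0715  0.1131] 0.0
2 [ 0.6037 -0.0751  0.1421] 0.0001
3 [ 0.5568 -0.0233  0.1142] 0.0004
c [ 0.58024658 -0.04913837  0.12816191] radii [0.03791544 0.03786044 0.0376555  0.03758634]
n [-0.50102434  0.01335131  0.8653302 ] tilt 30.079569234236523 az 178.47354214923055
wing [[ 0.4821 -0.1973  0.123 ]
 [ 0.4875 -0.2107  0.123 ]
 [ 0.4416 -0.2301  0.123 ]
 [ 0.4339 -0.2154  0.123 ]] [ 0.46126362 -0.2133922   0.123     ] L 0.05152080907794773 0.01443629397481142 -158.31102487717715
body c at .088 [ 0.46179775 -0.21494847  0.088     ]
S [ 0.4844 -0.207   0.123 ]
S [ 0.437  -0.2273  0.123 ]
S [ 0.4338 -0.2195  0.123 ]
S [ 0.4842 -0.2     0.123 ]
[[309.66607059 185.39969543]
 [313.81392557 153.15594901]]
```

The fit is consistent: dot radii 37.7 mm, tilt 30.1°, height 128 mm. The slots stand at about 36.3°. The cartridge is at (0.461,-0.214), with its wing at about 22° yaw. I'm moving above it.

Emit:
move_arm --pt "0 0 0 0 0 -5.6 0" --pt "2.92 -1.79 0 0 0 0 0" --pt "2.92 -1.79 0 0 0 0 0" --pt "2.92 -1.79 0 0 0 0 0" --pt "2.92 -1.79 0 0 0 0 0" --pt "2.92 -1.79 0 0 0 0 0" --pt "2.92 -1.79 0 0 0 0 0" --pt "2.92 -1.79 0 0 0 0 0" --pt "2.92 -1.79 0 0 0 0 0" --pt "2.92 -1.79 0 0 0 0 0" --pt "2.92 -1.79 0 0 0 0 0" --pt "2.92 -1.79 0 0 0 0 0" --pt "2.92 -1.79 0 0 0 0 0" --pt "2.92 -1.79 0 0 0 0 0" --pt "2.92 -1.79 0 0 0 0 0" --pt "0 0 0 0 0 0 0" --pt "0 0 0 0 0 0 0"

```text
time: 1.52
tool_pos: [0.4619, -0.2129, 0.2498]
tool_rot: [-0.0, 0.981, 0.192, -0.0]
contact_force: [-0.9, -0.7, 0.0]
gripper_width: 0.502
grasp_force: 0.0
```

```bash
cat >> h.py <<'E'
def pose():
    s=manip.state();q=s['tool_rot'];return np.array(s['tool_pos']),Ro.from_quat([q[1],q[2],q[3],q[0]]),s
def togo(p,R):
    p0,R0,s=pose(); d=R0.inv()
    print('pos',p0.round(4),'q',s['joint_pos'].round(2)); print('shift cm tool',(d.apply(p-p0)*100).round(2),'turn deg',np.degrees((d*R).as_rotvec()).round(2))
def down(yaw_y): # tool down with tool y at yaw deg
    a=np.radians(yaw_y);y=np.array([np.cos(a),np.sin(a),0]);z=np.array([0,0,-1.]);return Ro.from_matrix(np.c_[np.cross(y,z),y,z])
E
python3 - <<'E'
from h import *
togo(np.array([.461,-.2138,.113]),down(-68))
f=cam('wrist');cv2.imwrite('pics/w1.png',f['img'])
print(proj(f,[[.461,-.2138,.123],[.461,-.2138,.088]]))
E
```

```text
pos [ 0.4619 -0.2129  0.2498] q [-0.58 -0.23  1.88 -0.    1.49  0.61]
shift cm tool [-0.11  0.06 13.68] turn deg [-0.03  0.05  0.17]
[[255.22204623 186.84175362]
 [255.24354781 176.70840315]]
```

View pics/w1.png

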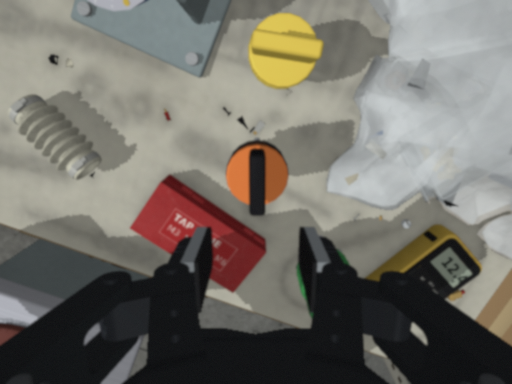

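The wing is vertical in the wrist view at about (257,182), close to the predicted (255,187). The body circle is at about (257,174). I'll refine the position numerically.

```bash
python3 - <<'E'
from h import *
f=cam('wrist');i=f['img'];h=cv2.cvtColor(i,cv2.COLOR_BGR2HSV)
m=cv2.inRange(h,(5,150,90),(17,255,255));m[:130]=0;m[225:]=0;m[:,:215]=0;m[:,300:]=0
pts=cv2.findNonZero(m);c,r=cv2.minEnclosingCircle(pts);print(c,r)
k=((i.max(2)<60)).astype(np.uint8);k[:140]=0;k[222:]=0;k[:,:240]=0;k[:,275:]=0
n,l,s,ce=cv2.connectedComponentsWithStats(k);b=1+np.argmax(s[1:,4]);print(s[b],ce[b],cv2.minAreaRect(cv2.findNonZero((l==b).astype(np.uint8))))
x0,y0=.461,-.2138
a=np.radians(22);ux=np.array([np.cos(a),np.sin(a),0]);uy=np.array([np.sin(a),-np.cos(a),0])
C=np.array([x0,y0,0])
print('wing top ends',proj(f,[C+s*.027*ux+[0,0,.123] for s in(1,-1)]),'wing low end',proj(f,[C-.027*ux+[0,0,.088]]))
th=np.linspace(0,6.28,60);q=proj(f,[C+.03*(np.cos(t)*ux+np.sin(t)*uy)+[0,0,z] for t in th for z in(.085,)])
print('body pred',cv2.minEnclosingCircle(q.astype(np.float32)))
print('at',atz(f,c[0],c[1],.085),atz(f,s[b][0]+s[b][2]/2,s[b][1]+s[b][3]/2,.12))
E
```

```text
(255.53372192382812, 172.99501037597656) 30.531742095947266
[249 149  15  65 906] [256.06953642 180.68874172] ((256.0, 181.0), (64.0, 14.0), 90.0)
wing top ends [[254.37409536 153.82311856]
 [254.2814043  216.09078398]] wing low end [[254.40050224 202.9253056 ]]
body pred ((254.45291137695312, 174.2345428466797), 31.486068725585938)
at [ 0.46325836 -0.21399385  0.085     ] [ 0.4644245  -0.21437598  0.12      ]
```

Emit:
move_arm --pt "0 0.12 2.28 0 0 0 0" --pt "0 0 2.28 0 0 0 0" --pt "0 0 2.28 0 0 0 0" --pt "0 0 2.28 0 0 0 0" --pt "0 0 2.28 0 0 0 0" --pt "0 0 2.25 0 0 0 0" --pt "0 0 0 0 0 0 0" --pt "0 0 0 0 0 0 -1" --pt "0 0 0 0 0 0 -1" --pt "0 0 0 0 0 0 -1" --pt "0 0 0 0 0 0 -1" --pt "0 0 0 0 0 0 -1" --pt "0 0 0 0 0 0 -1"

```text
time: 2.7
tool_pos: [0.4628, -0.2162, 0.1155]
tool_rot: [0.001, 0.982, 0.191, 0.001]
contact_force: [-1.1, -0.4, 3.5]
gripper_width: 0.152
grasp_force: 62.7
```

Emit:
move_arm --pt "0 0 -1 0 0 0 -1" --pt "0 0 -2.5 0 0 0 -1" --pt "0 0 -2.5 0 0 0 -1" --pt "0 0 -2.5 0 0 0 -1" --pt "0 0 -2.5 0 0 0 -1" --pt "0 0 -2.5 0 0 0 -1" --pt "0 0 -2.5 0 0 0 -1" --pt "0 0 0 0 0 0 -1" --pt "0 0 0 0 0 0 -1" --pt "0 0 0 0 0 0 -1" --pt "0 0 0 0 0 0 -1"

```text
time: 3.62
tool_pos: [0.4609, -0.2146, 0.2708]
tool_rot: [-0.002, 0.982, 0.191, -0.002]
contact_force: [0.7, -0.1, -4.0]
gripper_width: 0.153
grasp_force: 61.7
```

```bash
cat >> h.py <<'E'
C=np.array([.58025,-.04914,.12816]);az=np.radians(178.5)
N=np.array([.5*np.cos(az),.5*np.sin(az),.866]);N/=np.linalg.norm(N)
NY=-np.array([-np.sin(az),np.cos(az),0.]);NX=np.cross(NY,N)
def ins(depth,ang=0,slot=36.3,h=.113): # TCP pose: cartridge origin at neck z=depth, turned ang deg CCW from slot
    a=np.radians(slot+ang-90); y=np.cos(a)*NX+np.sin(a)*NY; z=-N
    return C+N*(depth+h), Ro.from_matrix(np.c_[np.cross(y,z),y,z])
def neckrel(h=.113):
    p,R,s=pose(); o=p+R.apply([0,0,h])-C
    y=R.apply([0,1,0]); x=R.apply([1,0,0]);z=R.apply([0,0,1])
    print('neck xyz mm',(1e3*np.array([o@NX,o@NY,o@N])).round(2),'ang from slot',round(np.degrees(np.arctan2(y@NY,y@NX))+90-36.3,2),'tilt',np.degrees([z@NX,z@NY]).round(2),'F neck',np.array([s['contact_force']@NX,s['contact_force']@NY,s['contact_force']@N]).round(1),'grip',s['gripper_width'],s['grasp_force'],'t',s['time'],'q',s['joint_pos'].round(2))
E
python3 - <<'E'
from h import *
d=np.array([.0266,.0224,.0150]);
for P in ([.6068,-.0267,.1432],[.5536,-.0715,.1131],[.6037,-.0751,.1421],[.5568,-.0233,.1142]):
    v=np.array(P)-C;print(np.degrees(np.arctan2(v@NY,v@NX)))
print(NX,NY,N); p,R=ins(.05); print(p); togo(p,R)
f=cam('scene');cv2.imwrite('pics/s2.png',cv2.resize(f['img'][100:292,200:456],(800,600)))
E
```

```text
37.63233918131635
-142.55105276021604
-42.285082858321175
137.85767900735726
[ 0.86572229 -0.02266974  0.500011  ] [ 0.02617695  0.99965732 -0.        ] [-0.49983966  0.01308876  0.86601905]
[ 0.49877614 -0.04700653  0.26932111]
pos [ 0.4609 -0.2146  0.2708] q [-0.58 -0.24  1.85  0.    1.53  0.6 ]
shift cm tool [  9.78 -14.13   0.18] turn deg [-15.22  26.19 -12.56]
```

View pics/s2.png

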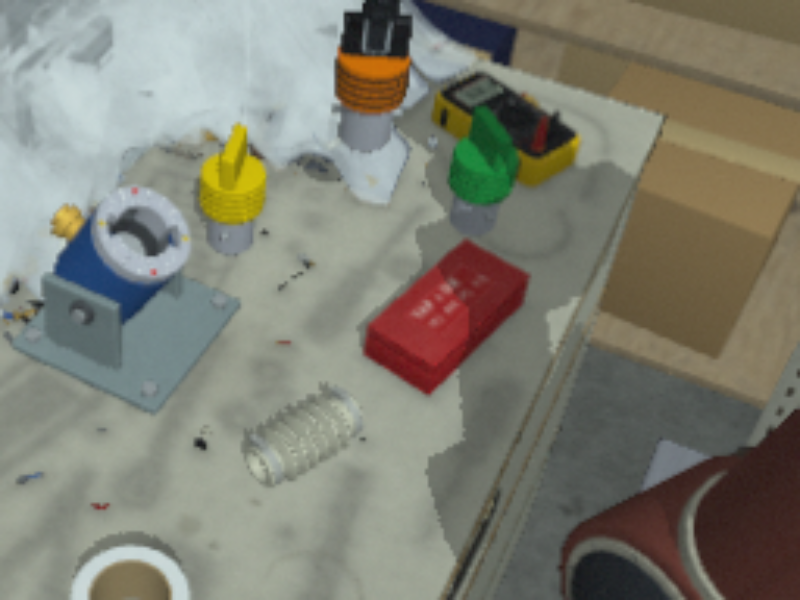

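The cartridge hangs straight in the gripper, at about (372,100) in the crop. I'm moving in front of the mouth and tilting.

Emit:
move_arm --pt "0.98 -1.41 0 0 0 0 -1" --pt "0.98 -1.41 0 0 0 0 -1" --pt "0.98 -1.41 0 0 0 0 -1" --pt "0.98 -1.41 0 0 0 0 -1" --pt "0.98 -1.41 0 0 0 0 -1" --pt "0.98 -1.41 0 0 0 0 -1" --pt "0.98 -1.41 0 0 0 0 -1" --pt "0.98 -1.41 0 0 0 0 -1" --pt "0.98 -1.41 0 0 0 0 -1" --pt "0.98 -1.41 0 0 0 0 -1" --pt "0 0 0 -1.9 3.27 -1.7 -1" --pt "0 0 0 -1.9 3.27 -1.7 -1" --pt "0 0 0 -1.9 3.27 -1.7 -1" --pt "0 0 0 -1.9 3.27 -1.7 -1" --pt "0 0 0 -1.9 3.27 -1.7 -1" --pt "0 0 0 -1.9 3.27 -1.7 -1" --pt "0 0 0 -1.9 3.27 -1.7 -1" --pt "0 0 0 -1.9 3.27 -1.7 -1" --pt "0 0 0 0 0 0 -1" --pt "0 0 0 0 0 0 -1"

```text
time: 5.33
tool_pos: [0.4988, -0.0479, 0.2715]
tool_rot: [0.084, 0.919, 0.297, 0.244]
contact_force: [0.0, -0.4, -2.6]
gripper_width: 0.153
grasp_force: 61.8
```

```bash
sed -i 's/36\.3/37.65/' h.py; python3 - <<'E'
from h import *
neckrel(); togo(*ins(.01))
I=[]
for n in('top','scene'):
    f=cam(n); p,R,_=pose(); o=p+R.apply([0,0,.113]); u=proj(f,[o,p,C]); print(n,u.round(1).tolist()); 
    a,b=[int(x) for x in (u[0]+u[2])/2]; I.append(cv2.resize(f['img'][b-38:b+37,a-25:a+25],None,fx=8,fy=8,interpolation=cv2.INTER_CUBIC)); print(a-25,b-38)
cv2.imwrite('pics/i3.png',np.hstack(I))
E
```

```text
neck xyz mm [ 0.94 -0.57 51.83] ang from slot -0.38 tilt [-0.1   0.16] F neck [-1.3 -0.4 -2.3] grip 0.1531756243658054 61.81462526321411 t 5.3333 q [-0.32 -0.62  2.18  0.17  1.09  0.58]
pos [ 0.4988 -0.0479  0.2715] q [-0.32 -0.62  2.18  0.17  1.09  0.58]
shift cm tool [-0.04 -0.12  4.18] turn deg [-0.18 -0.02 -0.38]
top [[262.6, 184.1], [263.1, 197.8], [262.2, 179.1]]
237 143
scene [[253.7, 162.6], [275.3, 138.4], [245.7, 173.5]]
224 130
```

View pics/i3.png

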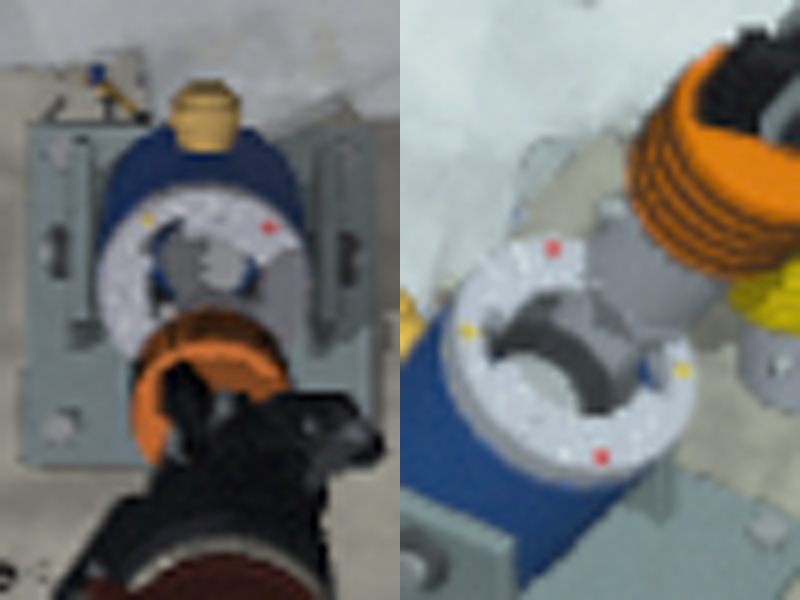

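The cartridge neck is lined up with the bore, and the pins point at the yellow dots (468,330) and (683,370) in the scene crop. I'm approaching and entering slowly.

Emit:
move_arm --pt "-0.04 -0.12 1 0 0 -0.4 -1" --pt "0 0 1 0 0 0 -1" --pt "0 0 1 0 0 0 -1" --pt "0 0 0.7 0 0 0 -1" --pt "0 0 0.5 0 0 0 -1" --pt "0 0 0.5 0 0 0 -1" --pt "0 0 0.3 0 0 0 -1" --pt "0 0 0.3 0 0 0 -1" --pt "0 0 0.3 0 0 0 -1" --pt "0 0 0.3 0 0 0 -1" --pt "0 0 0 0 0 0 -1" --pt "0 0 0 0 0 0 -1"

```text
time: 6.43
tool_pos: [0.5289, -0.0479, 0.2223]
tool_rot: [0.086, 0.917, 0.301, 0.246]
contact_force: [0.6, -0.4, -3.4]
gripper_width: 0.152
grasp_force: 61.8
```

```bash
python3 -c "
from h import *
neckrel(.115)"
```

```text
neck xyz mm [ 3.    0.2  -7.76] ang from slot 0.11 tilt [0.19 0.14] F neck [-1.2 -0.4 -3.3] grip 0.15209596489044355 61.78732752799988 t 6.4333 q [-0.3  -0.49  2.18  0.17  0.95  0.57]
```

Emit:
move_arm --pt "0 0 0 0 0 0 -1" --pt "0 0 0 0 0 0 -1" --pt "0 0 0 0 0 0 -1" --pt "0 0 0 0 0 0 -1"

```text
time: 6.77
tool_pos: [0.5289, -0.0479, 0.2225]
tool_rot: [0.086, 0.917, 0.301, 0.246]
contact_force: [0.5, -0.0, -2.6]
gripper_width: 0.15
grasp_force: 61.8
```

```bash
python3 - <<'E'
from h import *
neckrel(.115)
I=[]
for n in('top','scene'):
    f=cam(n); p,R,_=pose(); u=proj(f,[C]); 
    a,b=[int(x) for x in u[0]]; I.append(cv2.resize(f['img'][b-38:b+37,a-25:a+25],None,fx=8,fy=8,interpolation=cv2.INTER_CUBIC)); print(a-25,b-38)
cv2.imwrite('pics/i4.png',np.hstack(I))
E
```

```text
neck xyz mm [ 3.06  0.19 -7.62] ang from slot 0.11 tilt [0.2  0.13] F neck [-0.9 -0.  -2.5] grip 0.14994719681305083 61.78871154785156 t 6.7667 q [-0.3  -0.49  2.18  0.17  0.95  0.57]
237 141
220 135
```

View pics/i4.png

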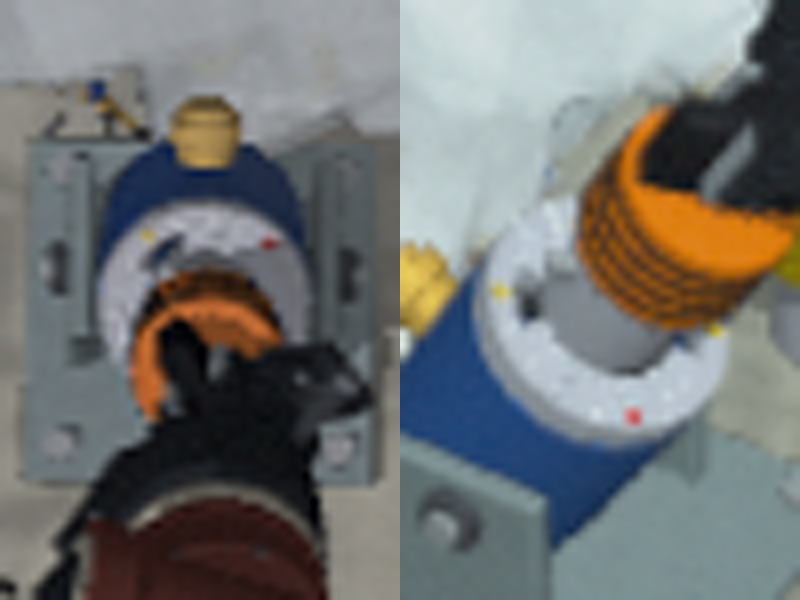

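The neck is about 8 mm into the bore with no force. I'll go on, watching the side force.

Emit:
move_arm --pt "0 0 0.2 0 0 0 -1" --pt "0 0 0.2 0 0 0 -1" --pt "0 0 0.2 0 0 0 -1" --pt "0 0 0.2 0 0 0 -1" --pt "0 0 0 0 0 0 -1" --pt "0 0 0 0 0 0 -1"

```text
time: 7.37
tool_pos: [0.5329, -0.0479, 0.2151]
tool_rot: [0.086, 0.918, 0.301, 0.246]
contact_force: [0.4, 0.3, -2.8]
gripper_width: 0.153
grasp_force: 61.8
```

```bash
python3 -c "
from h import *
neckrel(.115)"
```

```text
neck xyz mm [  2.81   0.29 -16.02] ang from slot 0.11 tilt [0.17 0.15] F neck [-1.1  0.3 -2.6] grip 0.15288152806964006 61.7886757850647 t 7.3667 q [-0.3  -0.47  2.18  0.17  0.93  0.57]
```

Emit:
move_arm --pt "0 0 0.2 0 0 0 -1" --pt "0 0 0.2 0 0 0 -1" --pt "0 0 0.2 0 0 0 -1" --pt "0 0 0.2 0 0 0 -1" --pt "0 0 0.2 0 0 0 -1" --pt "0 0 0.2 0 0 0 -1" --pt "0 0 0 0 0 0 -1" --pt "0 0 0 0 0 0 -1"

```text
time: 8.03
tool_pos: [0.539, -0.0481, 0.2049]
tool_rot: [0.086, 0.917, 0.301, 0.246]
contact_force: [-0.4, -0.0, -2.3]
gripper_width: 0.15
grasp_force: 61.7
```

```bash
python3 -c "
from h import *
neckrel(.115)"
```

```text
neck xyz mm [  2.93   0.29 -27.93] ang from slot 0.11 tilt [0.18 0.14] F neck [-1.4 -0.  -1.8] grip 0.14983287350262167 61.72532916069031 t 8.0333 q [-0.29 -0.44  2.18  0.17  0.9   0.57]
```

Emit:
move_arm --pt "0 0 0.2 0 0 0 -1" --pt "0 0 0.2 0 0 0 -1" --pt "0 0 0.2 0 0 0 -1" --pt "0 0 0 0 0 0 -1" --pt "0 0 0 0 0 0 -1"

```text
time: 8.45
tool_pos: [0.542, -0.0481, 0.1996]
tool_rot: [0.086, 0.917, 0.301, 0.246]
contact_force: [-1.1, 1.0, -3.6]
gripper_width: 0.146
grasp_force: 61.8
```

```bash
python3 -c "
from h import *
neckrel(.115)"
```

```text
neck xyz mm [  2.91   0.31 -33.95] ang from slot 0.11 tilt [0.17 0.14] F neck [-2.7  1.  -2.5] grip 0.14618064643586434 61.7572546005249 t 8.45 q [-0.29 -0.43  2.17  0.17  0.89  0.57]
```

The pins passed the face without resistance. I'm pushing on against the spring.

Emit:
move_arm --pt "0 0 0.2 0 0 0 -1" --pt "0 0 0.2 0 0 0 -1" --pt "0 0 0.2 0 0 0 -1" --pt "0 0 0.2 0 0 0 -1" --pt "0 0 0 0 0 0 -1" --pt "0 0 0 0 0 0 -1"

```text
time: 8.95
tool_pos: [0.5459, -0.0482, 0.1932]
tool_rot: [0.086, 0.917, 0.301, 0.245]
contact_force: [-4.9, 0.1, 1.2]
gripper_width: 0.149
grasp_force: 62.6
```

```bash
python3 -c "
from h import *
neckrel(.115)"
```

```text
neck xyz mm [  3.06   0.37 -41.5 ] ang from slot 0.13 tilt [0.15 0.15] F neck [-3.7 -0.   3.5] grip 0.14944902656845915 62.6475191116333 t 8.95 q [-0.29 -0.41  2.17  0.17  0.87  0.57]
```

Emit:
move_arm --pt "0 0 0.2 0 0 0 -1" --pt "0 0 0.2 0 0 0 -1" --pt "0 0 0.2 0 0 0 -1" --pt "0 0 0.1 0 0 0 -1" --pt "0 0 0 0 0 0 -1" --pt "0 0 0 0 0 0 -1" --pt "0 0 0 0 0 0 -1"

```text
time: 9.53
tool_pos: [0.5491, -0.0482, 0.1879]
tool_rot: [0.086, 0.918, 0.301, 0.245]
contact_force: [-13.4, 0.9, 7.1]
gripper_width: 0.152
grasp_force: 64.1
```

```bash
python3 -c "
from h import *
neckrel(.115)"
```

```text
neck xyz mm [  3.08   0.44 -47.65] ang from slot 0.16 tilt [0.09 0.15] F neck [-8.1  0.5 12.9] grip 0.1517430973475198 64.05674815177917 t 9.5333 q [-0.29 -0.39  2.17  0.17  0.86  0.57]
```

Side force has grown to -8 N along neck x. I'm easing off sideways.

Emit:
move_arm --pt "-0.06 -0.045 0 0 0 0 -1" --pt "-0.06 -0.045 0 0 0 0 -1" --pt "0 0 0 0 0 0 -1" --pt "0 0 0 0 0 0 -1" --pt "0 0 0 0 0 0 -1"

```text
time: 9.95
tool_pos: [0.5487, -0.0483, 0.1878]
tool_rot: [0.087, 0.917, 0.301, 0.246]
contact_force: [-6.3, 1.2, 3.9]
gripper_width: 0.149
grasp_force: 63.2
```

```bash
python3 -c "
from h import *
neckrel(.115)"
```

```text
neck xyz mm [  3.05   0.33 -47.62] ang from slot 0.13 tilt [0.28 0.14] F neck [-3.5  1.   6.5] grip 0.14937595271895934 63.19367051124573 t 9.95 q [-0.29 -0.39  2.17  0.18  0.86  0.57]
```

The force is now 9 N, which matches the spring at about -46 mm. I'm turning clockwise (+ about tool z).

Emit:
move_arm --pt "0 0 0 0 0 4 -1" --pt "0 0 0 0 0 4 -1" --pt "0 0 0 0 0 4 -1" --pt "0 0 0 0 0 4 -1" --pt "0 0 0 0 0 4 -1" --pt "0 0 0 0 0 0 -1" --pt "0 0 0 0 0 0 -1"

```text
time: 10.53
tool_pos: [0.5487, -0.0482, 0.1877]
tool_rot: [0.042, 0.956, 0.137, 0.258]
contact_force: [-7.4, 1.1, 4.8]
gripper_width: 0.148
grasp_force: 63.3
```

```bash
python3 -c "
from h import *
neckrel(.115);print(manip.state()['ft_torque']@N)"
```

```text
neck xyz mm [  2.95   0.43 -47.61] ang from slot -19.88 tilt [0.26 0.15] F neck [-4.1  0.9  7.8] grip 0.14792936479530153 63.28815937042236 t 10.5333 q [-0.29 -0.39  2.17  0.18  0.86  0.92]
-0.044050480369397856
```

Turning freely. Continuing.

Emit:
move_arm --pt "0 0 0 0 0 4 -1" --pt "0 0 0 0 0 4 -1" --pt "0 0 0 0 0 4 -1" --pt "0 0 0 0 0 4 -1" --pt "0 0 0 0 0 4 -1" --pt "0 0 0 0 0 4 -1" --pt "0 0 0 0 0 4 -1" --pt "0 0 0 0 0 4 -1" --pt "0 0 0 0 0 4 -1" --pt "0 0 0 0 0 4 -1" --pt "0 0 0 0 0 4 -1" --pt "0 0 0 0 0 4 -1" --pt "0 0 0 0 0 4 -1" --pt "0 0 0 0 0 4 -1" --pt "0 0 0 0 0 0 -1" --pt "0 0 0 0 0 0 -1"

```text
time: 11.87
tool_pos: [0.5483, -0.0483, 0.1875]
tool_rot: [-0.083, 0.908, -0.328, 0.247]
contact_force: [-9.9, 0.6, 6.0]
gripper_width: 0.153
grasp_force: 63.6
```

```bash
python3 -c "
from h import *
neckrel(.115);print(manip.state()['ft_torque']@N)"
```

```text
neck xyz mm [  2.37   0.25 -47.6 ] ang from slot -75.87 tilt [0.18 0.13] F neck [-5.6  0.3 10.2] grip 0.1527815810295466 63.6275053024292 t 11.8667 q [-0.29 -0.39  2.17  0.17  0.86  1.9 ]
-0.08353886247556327
```

Emit:
move_arm --pt "0 0 0 0 0 3 -1" --pt "0 0 0 0 0 3 -1" --pt "0 0 0 0 0 0 -1" --pt "0 0 -0.15 0 0 0 -1" --pt "0 0 -0.15 0 0 0 -1" --pt "0 0 -0.15 0 0 0 -1" --pt "0 0 0 0 0 0 -1" --pt "0 0 0 0 0 0 -1"

```text
time: 12.53
tool_pos: [0.546, -0.0484, 0.191]
tool_rot: [-0.096, 0.89, -0.375, 0.242]
contact_force: [-7.7, -0.5, 4.2]
gripper_width: 0.148
grasp_force: 63.0
```

```bash
python3 -c "
from h import *
neckrel(.115);print(manip.state()['ft_torque']@N)"
```

```text
neck xyz mm [ 2.15e+00  3.00e-02 -4.35e+01] ang from slot -81.85 tilt [0.2  0.11] F neck [-4.6 -0.7  7.5] grip 0.14823925671390753 63.04692506790161 t 12.5333 q [-0.29 -0.41  2.17  0.17  0.87  2.  ]
0.04499139476193195
```

Emit:
move_arm --pt "0 0 -0.1 0 0 0 -1" --pt "0 0 -0.1 0 0 0 -1" --pt "0 0 0 0 0 0 -1" --pt "0 0 0 0 0 0 -1"

```text
time: 12.87
tool_pos: [0.5451, -0.0484, 0.1924]
tool_rot: [-0.096, 0.89, -0.375, 0.242]
contact_force: [-5.9, -0.7, 2.3]
gripper_width: 0.151
grasp_force: 62.9
```

```bash
python3 -c "
from h import *
neckrel(.115);print(manip.state()['ft_torque']@N)"
```

```text
neck xyz mm [  2.06   0.06 -41.79] ang from slot -81.87 tilt [0.21 0.11] F neck [-3.9 -0.9  5. ] grip 0.15058203270487555 62.906209230422974 t 12.8667 q [-0.29 -0.41  2.18  0.17  0.87  2.  ]
0.028374083048477577
```

The cartridge rose into the pocket. I'm releasing it and backing out along the axis.

Emit:
move_arm --pt "0 0 0 0 0 0 0" --pt "0 0 0 0 0 0 0" --pt "0 0 0 0 0 0 0" --pt "0 0 0 0 0 0 0" --pt "0 0 0 0 0 0 0" --pt "0 0 -1 0 0 0 0" --pt "0 0 -1 0 0 0 0" --pt "0 0 -1.5 0 0 0 0" --pt "0 0 -2 0 0 0 0" --pt "0 0 -2 0 0 0 0" --pt "0 0 -2 0 0 0 0" --pt "0 0 -2 0 0 0 0" --pt "0 0 -1 0 0 0 0" --pt "0 0 0 0 0 0 0" --pt "0 0 0 0 0 0 0"

```text
time: 14.12
tool_pos: [0.4821, -0.047, 0.3006]
tool_rot: [-0.096, 0.889, -0.375, 0.243]
contact_force: [-1.0, -0.5, 0.2]
gripper_width: 0.5
grasp_force: 0.0
```

```bash
python3 - <<'E'
from h import *
neckrel(.115)
I=[]
for n in('top','scene'):
    f=cam(n); u=proj(f,[C+N*.03])
    # predicted wing top centre and ends when locked, turned 87
    a=np.radians(37.65-85);x=np.cos(a)*NX+np.sin(a)*NY
    print(n,proj(f,[C+N*(z-.040)+s*.027*x for z in(.123,) for s in(1,-1)]).round(1).tolist())
    a,b=[int(q) for q in u[0]]; I.append(cv2.resize(f['img'][b-38:b+37,a-25:a+25],None,fx=8,fy=8,interpolation=cv2.INTER_CUBIC)); print(a-25,b-38)
cv2.imwrite('pics/i5.png',np.hstack(I))
E
```

```text
neck xyz mm [ 1.83 -0.21 83.45] ang from slot -81.88 tilt [0.29 0.1 ] F neck [-0.7 -0.5  0.6] grip 0.49991452372232786 0.0 t 14.1167 q [-0.34 -0.69  2.17  0.17  1.16  2.  ]
top [[269.1, 182.8], [255.9, 193.8]]
237 144
scene [[258.4, 147.9], [261.5, 167.4]]
225 129
```

View pics/i5.png

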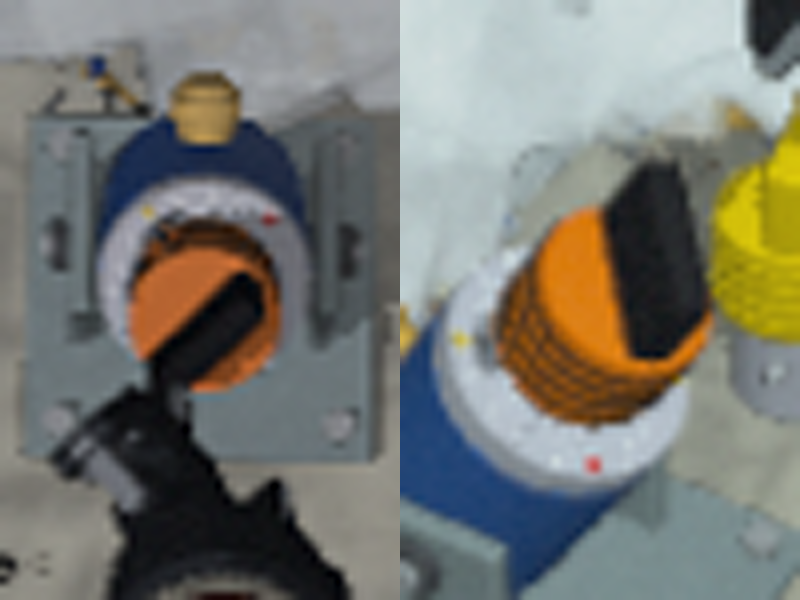

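The wing has turned a quarter turn: its ends line up with the red dots, and the cartridge sits square in the collar. One numeric check of depth from the scene silhouette before handing in.

```bash
python3 - <<'E'
from h import *
from scipy.optimize import minimize
f=cam('scene');big=cv2.resize(f['img'],None,fx=4,fy=4,interpolation=cv2.INTER_CUBIC);h=cv2.cvtColor(big,cv2.COLOR_BGR2HSV)
m=cv2.inRange(h,(5,150,60),(17,255,255));k=cv2.inRange(big,(0,0,0),(70,70,70))
roi=np.zeros_like(m);cx=lambda u,v:(int((225+(u-400)/8)*4),int((129+v/8)*4))
cv2.rectangle(roi,cx(485,140),cx(712,430),255,-1);m=(m|k)&roi
m=cv2.morphologyEx(m,cv2.MORPH_CLOSE,np.ones((9,9)));n,l,s,_=cv2.connectedComponentsWithStats(m);m=((l==1+np.argmax(s[1:,4]))).astype(np.uint8)
th=np.linspace(0,2*np.pi,60)
def mask(p):
    d,x,y,an=p;o=C+(x*NX+y*NY+d*N)*1e-3;a=np.radians(an);X=np.cos(a)*NX+np.sin(a)*NY;Y=np.cross(N,X);r=np.zeros_like(m)
    for P in ([o+.03*(np.cos(t)*X+np.sin(t)*Y)+z*N for t in th for z in(.048,.088)],[o+i*.027*X+j*.007*Y+z*N for i in(1,-1) for j in(1,-1) for z in(.088,.123)]):
        q=proj(f,P)*4+1.5;cv2.fillConvexPoly(r,cv2.convexHull((q*16).astype(np.int32)),1,cv2.LINE_8,4)
    return r
iou=lambda p:-(mask(p)&m).sum()/(mask(p)|m).sum()
for d0 in(-36,-40,-44):
    b=minimize(iou,[d0,0,0,37.65-82],method='Nelder-Mead',options=dict(initial_simplex=np.array([d0,0,0,-44])+np.array([[0,0,0,0],[3,0,0,0],[0,2,0,0],[0,0,2,0],[0,0,0,6]])))
    print(b.x.round(2),b.fun, [round(iou([d,0,0,-46]),3) for d in(-36,-40,-44)])
neckrel()
E
```

```text
[ 33.62  24.19 -60.85 -16.22] 0.0 [np.float64(1688489160064946.5), np.float64(1705505184329654.2), np.float64(1714859540179375.5)]
[ 28.89 -71.11  10.26   6.48] 0.0 [np.float64(1688489160064946.5), np.float64(1705505184329654.2), np.float64(1714859540179375.5)]
[-120.55   23.49   38.64  -33.46] 0.0 [np.float64(1688489160064946.5), np.float64(1705505184329654.2), np.float64(1714859540179375.5)]
neck xyz mm [-0.32  0.22 83.29] ang from slot -81.91 tilt [0.03 0.18] F neck [ 0.4  0.4 -0.1] grip 0.49696763620694123 0.0 t 14.2667 q [-0.34 -0.68  2.17  0.17  1.16  2.  ]<stdin>:14: RuntimeWarning: overflow encountered in scalar negative
```

```bash
python3 - <<'E'
from h import *
from scipy.optimize import minimize
f=cam('scene');big=cv2.resize(f['img'],None,fx=4,fy=4,interpolation=cv2.INTER_CUBIC);h=cv2.cvtColor(big,cv2.COLOR_BGR2HSV)
m=cv2.inRange(h,(5,150,60),(17,255,255));k=cv2.inRange(big,(0,0,0),(70,70,70))
roi=np.zeros_like(m);cx=lambda u,v:(int((225+(u-400)/8)*4),int((129+v/8)*4))
cv2.rectangle(roi,cx(485,140),cx(715,430),255,-1);m=(m|k)&roi
m=cv2.morphologyEx(m,cv2.MORPH_CLOSE,np.ones((9,9)));n,l,s,_=cv2.connectedComponentsWithStats(m);m=((l==1+np.argmax(s[1:,4]))).astype(np.uint8)
th=np.linspace(0,2*np.pi,60)
def mask(p):
    d,x,y,an=p;o=C+(x*NX+y*NY+d*N)*1e-3;a=np.radians(an);X=np.cos(a)*NX+np.sin(a)*NY;Y=np.cross(N,X);r=np.zeros_like(m)
    for P in ([o+.03*(np.cos(t)*X+np.sin(t)*Y)+z*N for t in th for z in(.048,.088)],[o+i*.027*X+j*.007*Y+z*N for i in(1,-1) for j in(1,-1) for z in(.088,.123)]):
        q=proj(f,P)*4+1.5;cv2.fillConvexPoly(r,cv2.convexHull((q*16).astype(np.int32)),1,cv2.LINE_8,4)
    return r
iou=lambda p:-float((mask(p)&m).sum())/float((mask(p)|m).sum())
print([round(iou([d,0,0,-46]),3) for d in(-36,-38,-40,-42,-44)])
for d0 in(-36,-40,-44):
    b=minimize(iou,[d0,0,0,-44],method='Nelder-Mead',options=dict(initial_simplex=np.array([d0,0,0,-44])+np.array([[0,0,0,0],[3,0,0,0],[0,2,0,0],[0,0,2,0],[0,0,0,6]])))
    print(b.x.round(2),b.fun)
E
```

```text
[-0.859, -0.865, -0.869, -0.874, -0.874]
[-40.22   0.75   2.58 -45.23] -0.8698427382053654
[-43.85   1.2   -4.2  -53.89] -0.882181749906121
[-1.006e+02  5.000e-02 -4.911e+01 -3.946e+01] -0.9528643944887599
```

The silhouette fit is too coarse to settle the depth. The force record does settle it: the cartridge turned freely 82°, then rose about 6 mm under spring push with no ceiling, so the pins are in the pockets. Handing in.

```bash
python3 -c "
from plant import manip
print(manip.job_done())"
```

```text
the job is handed in; nothing more can be done
None
```

The cartridge is in the housing, turned about 82° clockwise and let go, and the job is handed in; the force record says it is locked in the pockets, but I couldn't confirm the exact depth by camera and no verdict came back.

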